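# Prove the slides of the red-handled relay chassis

## Robot

A 7-joint arm with a two-finger parallel gripper is mounted at the origin on the work surface. World frame = base frame: x ahead of the robot, y to its left, z up, the work surface at z = 0. Lengths are in m, angles in rad, forces in N, time in s.
With the tool pointing down it reaches from about 0.425 to 0.875 m from the base axis. Payload 4.7 kg.
Tool frame: the origin (TCP) lies midway between the tips of the shut fingers; the grasp point (between the pads) lies 19 mm behind it; z points along the fingers, y is the line along which they close (so a half turn about z gives the same grasp; the last joint's range is limited). The gripper opens to 87 mm and grips with 3 to 60 N. Pads are 19 mm wide; open, the fingers measure 117 mm over their backs; the gripper's body (75 mm by 190 mm) begins 51 mm behind the grasp point.
Start: joints at [-1.109, 0.321, -0.07, 1.45, 0.023, 1.371, -0.057], TCP at [0.281, 0.586, 0.223] pointing down, gripper open.
Joint ranges: [-2.86, 2.86], [-0.3, 2.09], [-1.38, 1.24], [0.06, 2.45], [-1.56, 4.7], [0.09, 2.05], [-2.69, 2.69]. Speed limits (rad/s): [2.57, 2.57, 3.14, 3.14, 3.14, 3.14, 3.14].

## Interface

Orientations are given as a rotation vector (axis times angle).
In Python, from bench import ctrl, get_image, calibration gives the robot as it stands.
- The arm moves only by the tool apply_moves, never from a script. Its arguments are lists of equal length, an entry for each row: "dp": the shift along the tool's x, y, z in m, a list of three; "twist": the turn, a rotation vector about the tool's x, y, z in rad, a list of three; "fingers": the closure, from 0 (fully open) to 1 (shut). In form: {"dp": [[dx, dy, dz], ...], "twist": [[ax, ay, az], ...], "fingers": [fingers, ...]}. A call has 1 to 10 rows; each row shifts and turns the commanded pose from where the row before left it, along the tool's axes as they then stand; what a row does not reach is not made up. A row lasts 1/10 s, in which the tool goes at most 50 mm and 8.59 degrees, less where a joint would pass 70% of its speed; a pose out of reach is approached as far as the arm can. A call is refused whole if a number of a shift passes 0.05 or a number of a turn 0.15, either way. A call with a gripper value outside its range is refused whole. The fingers move at their own pace and stop on an object; "newtons" is the grip in N (left out, the last holds). Time passes only in rows, so rows that do not move let the fingers close. It gives the time, the measured TCP pose, the force, the opening and the grip force at its end, in the units of the state.
- ctrl.get_state(): the state, without advancing time (a new reading comes with each control period).
- get_image(name): name is "scene" or "top" or "wrist"; returns the picture (420x560x3 uint8, red, green, blue); there is no depth.
- calibration(name): a dict with "fx", "fy", "cx", "cy" (pixels), "k1" (the pictures are not rectified: a ray, as slopes to the right and down, at radius r is drawn at 1 + k1 r^2 times it, then the intrinsics apply), "eye" and "attitude" of the camera in the world; the wrist camera has in their place "hand_eye" (4x4, takes a point from camera to tool coordinates, whose origin is the TCP and whose axes are the flange's). Camera axes: x right, y up, looking along -z (the intrinsics and any distortion apply to the point x, -y, -z); pixel columns grow to the right and rows downward; lengths in m; the calibration is good to about 2 mm. A picture is of the moment at which its call begins: read the wrist's pose just before it. calibration takes no time and is no camera call.
- ctrl.close_job(): hands the job in; it is judged then, once.
The state is a dict: "time": time; "joint_positions": joint angles; "qd": joint speeds; "joint_torque": joint torques, N m; "position": TCP position; "tool_rot": TCP orientation; "ft_force": force on the tool from outside, world axes, zero at the start; "torque": the same for the moment, N m; "grip_width": opening from 0.0 (shut) to 1.0 (fully open); "grip_force": force on a finger pad.
Only numpy, scipy, OpenCV 4.12 (cv2) and the standard library are available. Lean on these libraries where they do the work, as an engineer would, in place of code of your own. Each camera call takes 0.05 s, during which the arm holds its last target. There are 200 camera calls.

## Task

The slides of the relay chassis with the red handle have just been refitted in its bench rack. Pull that chassis out until it locks and let go so that it stands locked open by itself, then press the red release button on top of its rack so that it runs fully home again. Leave the blue-handled chassis shut.

Things in the scene. Friction and masses are not known exactly. Their poses are not given: they have to be found in the camera images.
- red_handle (a point): Centre of the red bar handle: round, 10 mm thick, 80 mm long, level along y, 78 mm above the table, 45 mm in front of the chassis' white front panel (40 mm free behind the bar), a 10 mm post at each end. +x points into the rack, -x the way it pulls out (towards the robot), z up. Two like racks stand side by side, either one on the left; the other has a blue handle and button.
- red_release_top (a point): Centre of the top of the red round release button, 22 mm wide, 118 mm above the table on the roof of the red-handled chassis' rack (dark steel box 220 deep, 180 wide, 98 mm high, fixed; a spool 28 mm high lies on its rear half). Pressed straight down: 9 mm travel, spring 1.2 to 4 N, unlocks at 7 mm. A 5 mm high collar surrounds it. It does not move out with the chassis. Axes as the handle's.
- red_chassis (a joint): How far the red-handled chassis is out, m: 0 home; it catches past 0.120 and then rests there; hard stop at 0.132. A spring (1.6 N home, 3.7 N out) and damper draw it home: short of the lock it runs back when let go. Pulling slowly takes up to about 8 N. After the release is pressed (about 1 s) it runs home by itself in about 2 s.
- blue_chassis (a joint): The same for the neighbouring chassis with the blue handle, which is to stay shut at 0.

How it is judged:
On the way:
1. the red-handled chassis stands locked open by itself, with the fingers touching nothing (value of joint red_chassis above 0.11 m and contact force between the fingers and anything else below 0.1 N), for 0.3 s.
At the end, for the whole second after the job is handed in: The red-handled chassis is back home (within 10 mm) and at rest, and the blue-handled one is shut (within 10 mm) (value of joint each of red_chassis, blue_chassis below 0.01 m and velocity of joint red_chassis between -0.01 and 0.01 m/s); the robot touches nothing.
It fails at once if the blue-handled chassis is pulled out by more than 20 mm (value of joint blue_chassis above 0.02 m).
It also fails if it takes over 45 s, if anything falls off the work surface, if the arm or the gripper's body presses on something with over 40 N, if the wrist force passes 120 N, or if a joint passes its speed limit or range.

## Working session

There is one attempt and no reset: what is moved stays moved. The work goes in short steps, Python scripts to look and compute and a tool call to move; the robot and the scene stay as the last step left them, time stands still between calls to the robot, and variables do not carry over. Pictures are saved under pics/ and viewed, at most 10 in all, crops included, and the job is handed in when it is done.

Besides the shell and the picture viewer there is one more tool, called as name(argument=value, ...) on one line, values as JSON. apply_moves: Moves the arm, as the interface text tells. Its arguments: {"type":"object","properties":{"dp":{"type":"array"},"twist":{"type":"array"},"fingers":{"type":"array"},"newtons":{"type":"number"}},"required":["dp","twist","fingers"]}

```bash
mkdir -p pics; cat > h.py <<'E'
import numpy as np, cv2
from bench import ctrl, get_image, calibration
from scipy.spatial.transform import Rotation as R
def att(a):
    a=np.array(a,float)
    return a if a.shape==(3,3) else (R.from_rotvec(a).as_matrix() if a.size==3 else R.from_quat(a).as_matrix())
def ray(name,u,v,st=None):
    c=calibration(name)
    K=np.array([[c['fx'],0,c['cx']],[0,c['fy'],c['cy']],[0,0,1]],float)
    p=cv2.undistortPoints(np.array([[[u,v]]],float),K,np.array([c['k1'],0,0,0.]))[0,0]
    d=np.array([p[0],-p[1],-1.])
    if name=='wrist':
        H=np.array(c['hand_eye']);T=np.eye(4);T[:3,:3]=R.from_rotvec(st['tool_rot']).as_matrix();T[:3,3]=st['position'];H=T@H
        return H[:3,3],H[:3,:3]@d
    return np.array(c['eye']),att(c['attitude'])@d
def onz(name,u,v,z,st=None):
    o,d=ray(name,u,v,st);return o+d*(z-o[2])/d[2]
def masks(im):
    h=cv2.cvtColor(im,cv2.COLOR_RGB2HSV)
    H,S,V=cv2.split(h)
    return {'red':(((H<8)|(H>172))&(S>140)&(V>60)).astype(np.uint8),'blue':((H>100)&(H<130)&(S>130)&(V>60)).astype(np.uint8)}
def blobs(m,n=15):
    k,l,s,c=cv2.connectedComponentsWithStats(m)
    return [(s[i].tolist(),c[i].round(1).tolist()) for i in range(1,k) if s[i][4]>n]
E
python3 - <<'E'
from h import *
print(ctrl.get_state())
for n in ('scene','top','wrist'): print(n,calibration(n))
ims=[]
for n in ('scene','top'):
    im=get_image(n);cv2.imwrite(f'pics/{n}0.png',im[:,:,::-1])
    for k,m in masks(im).items(): print(n,k,blobs(m))
E
```

```text
{'time': 0.0, 'joint_positions': array([-1.10889233,  0.32180107, -0.07009584,  1.45168488,  0.02262848,
        1.37076945, -0.05691402]), 'qd': array([ 0.00034617, -0.00164741, -0.00077779,  0.00047186,  0.00022571,
        0.00149223,  0.00053711]), 'joint_torque': array([ 8.31071811e-04, -4.91294646e+01, -4.03444497e-01, -3.12522268e+01,
       -6.39612903e-02,  4.38763504e-02,  1.89925127e-04]), 'position': array([0.28125201, 0.58539284, 0.22147088]), 'tool_rot': array([-6.97429714e-01, -3.06289490e+00,  2.90883103e-03]), 'ft_force': array([0.41566905, 0.27339259, 0.52284811]), 'torque': array([ 0.01937873,  0.04559579, -0.01320543]), 'grip_force': 0.0, 'grip_width': 1.0011809939780156}
scene {'fx': 410.431087109373, 'fy': 410.431087109373, 'cx': 283.81333051798515, 'cy': 214.004776088896, 'k1': -0.11561307748298998, 'eye': array([ 1.18050748, -0.35746987,  0.64347901]), 'attitude': array([0.76583698, 0.45424363, 0.97163623])}
top {'fx': 381.8962553623006, 'fy': 381.8962553623006, 'cx': 278.0635348480353, 'cy': 218.00633871914562, 'k1': -0.08475604531023698, 'eye': array([ 0.565
[... 1019 characters left out ...]
3, 212.0]), ([231, 227, 11, 12, 95], [236.1, 232.2]), ([41, 251, 32, 26, 411], [56.1, 264.3]), ([0, 302, 25, 93, 1383], [8.2, 346.0]), ([431, 355, 33, 32, 503], [447.1, 370.4])]
top red [([303, 39, 19, 18, 326], [311.8, 47.4]), ([471, 112, 12, 9, 89], [476.3, 116.1]), ([0, 143, 39, 108, 3383], [16.8, 197.3]), ([177, 210, 12, 10, 89], [182.4, 214.6]), ([136, 237, 46, 27, 330], [157.8, 254.5]), ([96, 341, 24, 48, 544], [107.0, 364.3])]
top blue [([250, 40, 18, 17, 303], [258.6, 48.1]), ([535, 193, 25, 62, 1031], [550.3, 227.0]), ([349, 210, 11, 9, 78], [354.1, 214.0]), ([300, 235, 46, 28, 236], [321.8, 252.4]), ([45, 281, 14, 60, 655], [51.3, 310.5]), ([489, 307, 30, 24, 501], [503.9, 318.3])]
```

View pics/top0.png

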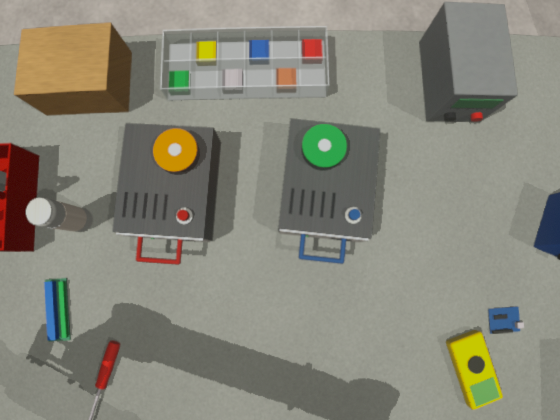

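View pics/scene0.png

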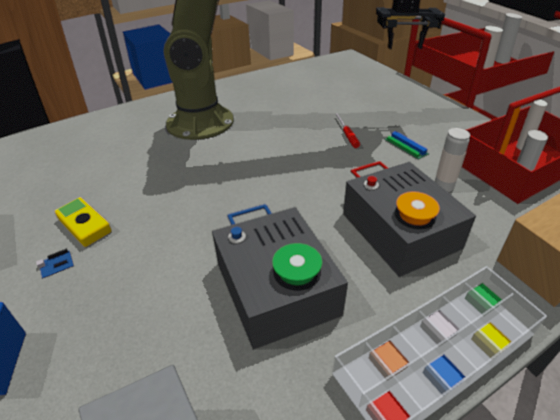

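The top view shows the red rack on the left: button at (182,215), and a handle with its bar from about (137,261) to (181,262). The blue rack is on the right. A bottle stands left of the red rack at (40–80,212). The scene view agrees, with the button at (371,180) and the handle at (367,167).

```bash
python3 - <<'E'
from h import *
im=cv2.imread('pics/top0.png')[:,:,::-1].copy()
m=masks(im)['red']
sub=np.zeros_like(m);sub[236:266,134:184]=m[236:266,134:184]
# bar = the lowest run of pixels in each column
pts=[]
for u in range(134,184):
    r=np.where(sub[:,u])[0]
    if len(r): 
        r=r[r>r.max()-6]; pts.append((u,r.mean(),len(r)))
pts=np.array(pts);print(pts[[0,2,5,20,-20,-6,-3,-1]])
mid=pts[6:-6];P=np.array([onz('top',u,v,.078) for u,v,_ in mid])
print('bar line dx/dy',np.polyfit(P[:,1],P[:,0],1))
for u,v,_ in (pts[0],pts[-1]): print('end',onz('top',u,v,.078))
print('button top cam',onz('top',182.4,214.6,.116))
def tri(u,v,u2,v2):
    o,d=ray('top',u,v);p,e=ray('scene',u2,v2)
    A=np.stack([d,-e],1);t=np.linalg.lstsq(A,p-o,rcond=None)[0]
    a=o+t[0]*d;b=p+t[1]*e;return (a+b)/2,np.linalg.norm(a-b)
print('tri button',tri(182.4,214.6,371.5,180.3))
sc=cv2.imread('pics/scene0.png')[:,:,::-1].copy()
ms=masks(sc)['red'][160:178,348:390]
for r in ms: print(''.join('#' if x else '.' for x in r))
# front panel white edge corners, roof corners
for n,u,v,z in (('roof fl',116,235,.098),('roof fr',205,238,.098),('roof bl',124,125,.098),('roof br',214,127,.098),('blue handle r',344,262,.078),('blue handle l',301,260,.078)): print(n,onz('top',u,v,z))
E
```

```text
[[136.  258.    3. ]
 [138.  257.5   6. ]
 [141.  259.    5. ]
 [156.  260.5   4. ]
 [162.  260.5   4. ]
 [176.  261.    5. ]
 [179.  259.5   6. ]
 [181.  242.5   6. ]]
bar line dx/dy [0.08225618 0.55008322]
end [0.5732091  0.26320116 0.078     ]
end [0.60253863 0.17369497 0.078     ]
button top cam [0.65290002 0.16183711 0.116     ]
tri button (array([0.65342401, 0.16289587, 0.11206709]), np.float64(0.00013925650568676754))
..........................................
..........................................
............................#####.........
.......................###########........
....................################......
................###########......####.....
.............###########..........####....
...........#########...............####...
........#########....................##...
.....#########............................
...#######................................
...#####..................................
....####..................................
.....####.................................
......####................................
.......####...............................
........####.........#####................
....................########..............
roof fl [0.61763186 0.29624535 0.098     ]
roof fr [0.60948241 0.1224503  0.098     ]
roof bl [0.838031   0.28824274 0.098     ]
roof br [0.82848125 0.10628318 0.098     ]
blue handle r [ 0.55959524 -0.14409354  0.078     ]
blue handle l [ 0.56500596 -0.06052618  0.078     ]
```

```bash
cat >> h.py <<'E'
def plan(target,yaw,N):
    """rows from the measured pose to target, tool down, tool y at world yaw"""
    st=ctrl.get_state();p=np.array(st['position']);M=R.from_rotvec(st['tool_rot'])
    G=R.from_matrix(np.array([[-np.sin(yaw),np.cos(yaw),0],[np.cos(yaw),np.sin(yaw),0],[0,0,-1.]]).T)
    tw=(M.inv()*G).as_rotvec()/N; d=(np.array(target)-p)/N; dp=[]
    for i in range(N):
        dp.append(M.inv().apply(d).round(3).tolist()); M=M*R.from_rotvec(tw)
    print('pos',p.round(4),'err',(np.array(target)-p).round(4),'F',np.round(st['ft_force'],2),'w',round(st['grip_width'],3),'t',st['time'])
    print('dp',dp);print('twist',tw.round(3).tolist(),'x',N)
E
python3 -c "
from h import *
print(onz('top',40,212,.15),onz('top',40,212,.1),onz('top',78,217,.0))
plan([.568,.219,.2],-.055,20)"
```

```text
[0.65813058 0.42109877 0.15      ] [0.66499838 0.45369557 0.1       ] [0.66586606 0.42760778 0.        ]
pos [0.2813 0.5855 0.2216] err [ 0.2867 -0.3665 -0.0216] F [ 0.1  -0.66 -0.7 ] w 0.997 t 0.1
dp [[-0.021, -0.01, 0.001], [-0.021, -0.009, 0.001], [-0.022, -0.008, 0.001], [-0.022, -0.006, 0.001], [-0.023, -0.005, 0.001], [-0.023, -0.004, 0.001], [-0.023, -0.002, 0.001], [-0.023, -0.001, 0.001], [-0.023, 0.0, 0.001], [-0.023, 0.002, 0.001], [-0.023, 0.003, 0.001], [-0.023, 0.004, 0.001], [-0.023, 0.006, 0.001], [-0.022, 0.007, 0.001], [-0.022, 0.008, 0.001], [-0.021, 0.01, 0.001], [-0.021, 0.011, 0.001], [-0.02, 0.012, 0.001], [-0.019, 0.013, 0.001], [-0.018, 0.014, 0.001]]
twist [-0.0, 0.0, 0.059] x 20
```

apply_moves(dp=[[-0.021,-0.01,0.001],[-0.021,-0.009,0.001],[-0.022,-0.008,0.001],[-0.022,-0.006,0.001],[-0.023,-0.005,0.001],[-0.023,-0.004,0.001],[-0.023,-0.002,0.001],[-0.023,-0.001,0.001],[-0.023,0.0,0.001],[-0.023,0.002,0.001]], twist=[[0,0,0.059],[0,0,0.059],[0,0,0.059],[0,0,0.059],[0,0,0.059],[0,0,0.059],[0,0,0.059],[0,0,0.059],[0,0,0.059],[0,0,0.059]], fingers=[0.6,0.6,0.6,0.6,0.6,0.6,0.6,0.6,0.6,0.6], newtons=15)

```text
time: 1.1
position: [0.4259, 0.4028, 0.2125]
tool_rot: [-1.564, -2.724, -0.0]
ft_force: [0.6, -0.6, -0.0]
grip_width: 0.403
grip_force: 0.0
```

apply_moves(dp=[[-0.023,0.003,0.001],[-0.023,0.004,0.001],[-0.023,0.006,0.001],[-0.022,0.007,0.001],[-0.022,0.008,0.001],[-0.021,0.01,0.001],[-0.021,0.011,0.001],[-0.02,0.012,0.001],[-0.019,0.013,0.001],[-0.018,0.014,0.001]], twist=[[0,0,0.059],[0,0,0.059],[0,0,0.059],[0,0,0.059],[0,0,0.059],[0,0,0.059],[0,0,0.059],[0,0,0.059],[0,0,0.059],[0,0,0.059]], fingers=[0.6,0.6,0.6,0.6,0.6,0.6,0.6,0.6,0.6,0.6])

```text
time: 2.1
position: [0.5691, 0.219, 0.2025]
tool_rot: [2.289, 2.152, 0.0]
ft_force: [-0.3, -0.1, -0.4]
grip_width: 0.399
grip_force: 0.0
```

```bash
python3 - <<'E'
from h import *
st=ctrl.get_state();im=get_image('wrist');cv2.imwrite('pics/w1.png',im[:,:,::-1])
print(st['position'],R.from_rotvec(st['tool_rot']).as_matrix().round(3).tolist())
b=blobs(masks(im)['red']);print(b)
for s,c in b: print(c,onz('wrist',*c,.078,st),onz('wrist',*c,.117,st))
plan([.568,.219,.2],-.055,1)
E
```

```text
[0.56911666 0.2189708  0.20247587] [[0.062, 0.998, 0.0], [0.998, -0.062, 0.0], [0.0, 0.0, -1.0]]
[([37, 73, 93, 40, 1928], [84.0, 92.3]), ([278, 160, 52, 87, 1336], [293.6, 199.9])]
[84.0, 92.3] [0.39125477 0.33792088 0.078     ] [0.4161536  0.33216642 0.117     ]
[293.6, 199.9] [0.58003438 0.22202596 0.078     ] [0.57924667 0.23204089 0.117     ]
pos [0.5717 0.214  0.2024] err [-0.0037  0.005  -0.0024] F [ 2.35 -3.27  0.  ] w 0.398 t 2.15
dp [[0.005, -0.004, 0.002]]
twist [0.002, 0.003, -0.015] x 1
```

View pics/w1.png

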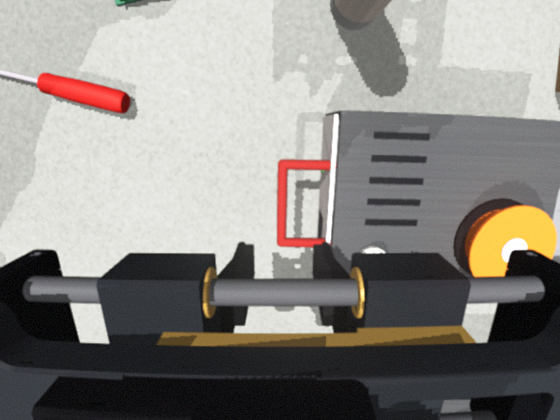

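The wrist view shows the red bar upright at column 283, rows 160–246. The white panel is at column 333, and the button is half hidden at (373,250). I'll let the arm settle and then measure.

apply_moves(dp=[[0,0,0],[0,0,0],[0,0,0]], twist=[[0,0,0],[0,0,0],[0,0,0]], fingers=[0.6,0.6,0.6])

```text
time: 2.45
position: [0.5673, 0.222, 0.2025]
tool_rot: [-2.281, -2.159, -0.0]
ft_force: [-0.2, -0.5, -0.5]
grip_width: 0.401
grip_force: 0.0
```

```bash
cat > bar.py <<'E'
from h import *
st=ctrl.get_state();im=get_image('wrist')
m=masks(im)['red'];k,l,s,c=cv2.connectedComponentsWithStats(m)
i=max(range(1,k),key=lambda i:s[i][4]*(c[i][0]>200));b=(l==i);x,y,w,h,a=s[i];print(s[i])
rows=[(np.where(b[v])[0].mean(),v) for v in range(y+15,y+h-15)]
P=np.array([onz('wrist',u,v,.078,st) for u,v in rows])
f=np.polyfit(P[:,1],P[:,0],1)
u=np.mean([r[0] for r in rows]);e=[onz('wrist',u,v,.078,st)[1] for v in (y,y+h)]
ym=np.mean(e);print('slope',f[0],'ends y',e,'bar centre',np.polyval(f,ym),ym)
plan([np.polyval(f,ym),ym,.2],np.arctan(-f[0]),1)
E
python3 bar.py
```

```text
[ 279  163   53   87 1283]
slope 0.08370412697228338 ends y [np.float64(0.26221857080489513), np.float64(0.1719617297590154)] bar centre 0.5676783394849181 0.21709015028195527
pos [0.5673 0.222  0.2026] err [ 0.0004 -0.0049 -0.0026] F [0.03 0.04 0.51] w 0.4 t 2.5
dp [[-0.005, 0.001, 0.003]]
twist [-0.0, -0.001, 0.029] x 1
```

apply_moves(dp=[[-0.005,0.001,0.01],[0,0,0.02],[0,0,0.02],[0,0,0.02],[0,0,0.015],[0,0,0],[0,0,0]], twist=[[0,0,0.025],[0,0,0],[0,0,0],[0,0,0],[0,0,0],[0,0,0],[0,0,0]], fingers=[0.6,0.6,0.6,0.6,0.6,0.6,0.6])

```text
time: 3.2
position: [0.5687, 0.2155, 0.1177]
tool_rot: [2.311, 2.128, -0.0]
ft_force: [-0.1, 0.5, 0.4]
grip_width: 0.398
grip_force: 0.0
```

```bash
python3 bar.py; python3 - <<'E'
from h import *
cv2.imwrite('pics/w2.png',get_image('wrist')[:,:,::-1])
E
```

```text
[ 275  169   74  110 2149]
slope 0.087390510314336 ends y [np.float64(0.26245786286788847), np.float64(0.17922142874370126)] bar centre 0.5680222478366176 0.22083964580579485
pos [0.5692 0.2157 0.1184] err [-0.0012  0.0051  0.0816] F [ 1.08 -0.12 -0.13] w 0.405 t 3.25
dp [[0.005, -0.002, -0.082]]
twist [0.001, -0.001, 0.005] x 1
```

View pics/w2.png

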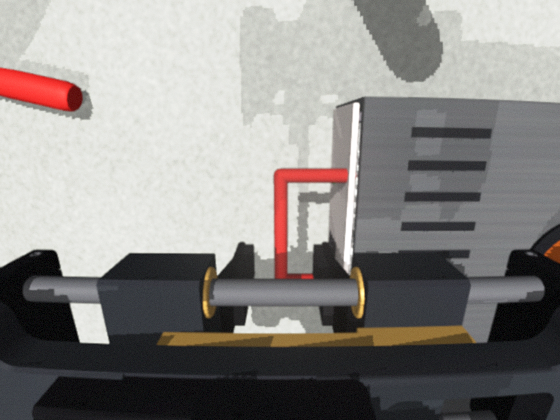

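The bar (column 281) lies midway between the two fingers (240 and 325), and the panel at column 350 is clear of the rear finger. Next I'll go down and grip.

apply_moves(dp=[[0.001,-0.001,0.015],[0,0,0.015],[0,0,0.015],[0,0,0.01],[0,0,0],[0,0,0],[0,0,0],[0,0,0],[0,0,0],[0,0,0]], twist=[[0,0,0],[0,0,0],[0,0,0],[0,0,0],[0,0,0],[0,0,0],[0,0,0],[0,0,0],[0,0,0],[0,0,0]], fingers=[0.6,0.6,0.6,0.6,0.6,1,1,1,1,1], newtons=15)

```text
time: 4.3
position: [0.5675, 0.2168, 0.0631]
tool_rot: [-2.31, -2.128, -0.0]
ft_force: [-2.3, 0.0, 2.7]
grip_width: 0.108
grip_force: 15.0
```

apply_moves(dp=[[0,-0.003,0],[0,-0.006,0],[0,-0.006,0],[0,-0.006,0],[0,-0.006,0],[0,-0.006,0],[0,-0.006,0],[0,-0.006,0],[0,-0.006,0],[0,-0.006,0]], twist=[[0,0,0],[0,0,0],[0,0,0],[0,0,0],[0,0,0],[0,0,0],[0,0,0],[0,0,0],[0,0,0],[0,0,0]], fingers=[1,1,1,1,1,1,1,1,1,1])

```text
time: 5.3
position: [0.511, 0.2214, 0.0631]
tool_rot: [2.31, 2.128, 0.002]
ft_force: [4.1, -0.7, 5.3]
grip_width: 0.105
grip_force: 15.0
```

apply_moves(dp=[[0,-0.006,0],[0,-0.006,0],[0,-0.006,0],[0,-0.006,0],[0,-0.006,0],[0,-0.006,0],[0,-0.006,0],[0,-0.006,0],[0,-0.006,0],[0,-0.005,0]], twist=[[0,0,0],[0,0,0],[0,0,0],[0,0,0],[0,0,0],[0,0,0],[0,0,0],[0,0,0],[0,0,0],[0,0,0]], fingers=[1,1,1,1,1,1,1,1,1,1])

```text
time: 6.3
position: [0.4535, 0.2262, 0.0631]
tool_rot: [2.31, 2.127, 0.005]
ft_force: [5.3, 0.4, 3.6]
grip_width: 0.107
grip_force: 15.0
```

apply_moves(dp=[[0,-0.004,0],[0,-0.004,0],[0,-0.002,0],[0,0,0]], twist=[[0,0,0],[0,0,0],[0,0,0],[0,0,0]], fingers=[1,1,1,1])

```text
time: 6.7
position: [0.442, 0.2271, 0.063]
tool_rot: [2.31, 2.129, 0.001]
ft_force: [2.9, -0.8, 6.0]
grip_width: 0.107
grip_force: 15.0
```

apply_moves(dp=[[0,-0.002,0],[0,0,0],[0,0,0],[0,0.002,0],[0,0.003,0],[0,0.002,0],[0,0,0]], twist=[[0,0,0],[0,0,0],[0,0,0],[0,0,0],[0,0,0],[0,0,0],[0,0,0]], fingers=[1,1,1,1,1,1,1])

```text
time: 7.4
position: [0.4476, 0.2266, 0.063]
tool_rot: [2.31, 2.128, 0.002]
ft_force: [4.1, 0.2, 6.6]
grip_width: 0.105
grip_force: 15.0
```

apply_moves(dp=[[0,0,0],[0,0,0],[0,0,0],[0,0,0],[0,0,0],[0,0,0]], twist=[[0,0,0],[0,0,0],[0,0,0],[0,0,0],[0,0,0],[0,0,0]], fingers=[0.6,0.6,0.6,0.6,0.6,0.6])

```text
time: 8.0
position: [0.4468, 0.2264, 0.0623]
tool_rot: [-2.31, -2.128, 0.001]
ft_force: [0.5, -0.2, -0.3]
grip_width: 0.395
grip_force: 0.0
```

```bash
python3 bar.py; python3 - <<'E'
from h import *
cv2.imwrite('pics/w3.png',get_image('wrist')[:,:,::-1])
E
```

```text
[ 277  186  100   93 2981]
slope 0.23380178342390565 ends y [np.float64(0.2727023649817864), np.float64(0.2207528538144476)] bar centre 0.4505849873658091 0.246727609398117
pos [0.4469 0.2264 0.0624] err [0.0037 0.0203 0.1376] F [-0.26  0.15 -0.48] w 0.395 t 8.05
dp [[0.021, 0.002, -0.138]]
twist [-0.0, 0.0, 0.148] x 1
```

View pics/w3.png

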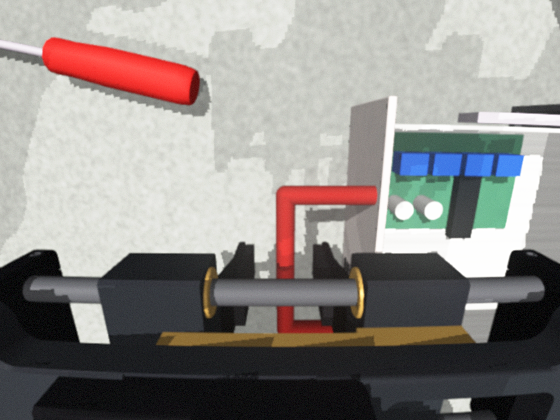

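The chassis stands locked. The red bar (column 287) sits free between the open fingers (245 and 318), and the inside of the chassis is exposed on the right. Force readings are near zero. I'll lift now.

apply_moves(dp=[[0,0,-0.01],[0,0,-0.015],[0,0,-0.02],[0,0,-0.025],[0,0,-0.025],[0,0,-0.025],[0,0,-0.02],[0,0,0],[0,0,0],[0,0,0]], twist=[[0,0,0],[0,0,0],[0,0,0],[0,0,0],[0,0,0],[0,0,0],[0,0,0],[0,0,0],[0,0,0],[0,0,0]], fingers=[0.6,0.6,0.6,0.6,0.6,0.6,0.6,1,1,1])

```text
time: 9.1
position: [0.4465, 0.2261, 0.2016]
tool_rot: [-2.31, -2.128, 0.003]
ft_force: [0.2, -0.0, 0.3]
grip_width: 0.209
grip_force: 0.0
```

```bash
python3 bar.py; python3 -c "
from h import *
plan([.65,.115,.21],-.082,10)"
```

```text
[ 281  157   52   88 1406]
slope 0.08221534948773294 ends y [np.float64(0.2717417889926446), np.float64(0.181817360686663)] bar centre 0.448033687481277 0.2267795748396538
pos [0.4464 0.2261 0.2014] err [ 0.0016  0.0007 -0.0014] F [-0.24  0.9  -0.62] w 0.169 t 9.15
dp [[0.001, 0.002, 0.001]]
twist [-0.002, 0.001, 0.0] x 1
pos [0.4464 0.2261 0.2014] err [ 0.2036 -0.1111  0.0086] F [-0.24  0.9  -0.62] w 0.169 t 9.15
dp [[-0.009, 0.021, -0.001], [-0.009, 0.021, -0.001], [-0.009, 0.021, -0.001], [-0.009, 0.021, -0.001], [-0.009, 0.021, -0.001], [-0.009, 0.021, -0.001], [-0.009, 0.021, -0.001], [-0.009, 0.021, -0.001], [-0.009, 0.021, -0.001], [-0.009, 0.021, -0.001]]
twist [-0.0, 0.0, 0.0] x 10
```

The bar is at x 0.448, so the chassis is about 0.120 out and still locked. On to the button.

apply_moves(dp=[[-0.009,0.021,-0.001],[-0.009,0.021,-0.001],[-0.009,0.021,-0.001],[-0.009,0.021,-0.001],[-0.009,0.021,-0.001],[-0.009,0.021,-0.001],[-0.009,0.021,-0.001],[-0.009,0.021,-0.001],[-0.009,0.021,-0.001],[-0.009,0.021,-0.001]], twist=[[0,0,0],[0,0,0],[0,0,0],[0,0,0],[0,0,0],[0,0,0],[0,0,0],[0,0,0],[0,0,0],[0,0,0]], fingers=[1,1,1,1,1,1,1,1,1,1])

```text
time: 10.15
position: [0.6492, 0.1191, 0.211]
tool_rot: [-2.31, -2.128, 0.003]
ft_force: [-0.2, 1.0, -0.4]
grip_width: 0.007
grip_force: 0.0
```

apply_moves(dp=[[0,0,0],[0,0,0],[0,0,0]], twist=[[0,0,0],[0,0,0],[0,0,0]], fingers=[1,1,1])

```text
time: 10.45
position: [0.6481, 0.1205, 0.2118]
tool_rot: [-2.308, -2.129, 0.002]
ft_force: [-0.3, -0.5, 0.7]
grip_width: 0.008
grip_force: 0.0
```

```bash
python3 - <<'E'
from h import *
st=ctrl.get_state();im=get_image('wrist');cv2.imwrite('pics/w4.png',im[:,:,::-1])
for s,c in blobs(masks(im)['red']): print(s,c,onz('wrist',*c,.116,st),onz('wrist',*c,.078,st))
plan([.653,.162,.14],-.082,5)
E
```

```text
[0, 6, 54, 31, 1186] [25.4, 21.7] [0.4510328 0.2996802 0.116    ] [0.42099316 0.31480844 0.078     ]
[60, 62, 55, 95, 1519] [79.2, 108.0] [0.48300042 0.22635313 0.116     ] [0.45766992 0.23067956 0.078     ]
[112, 62, 5, 9, 37] [114.0, 65.8] [0.52083402 0.25564029 0.116     ] [0.5010768  0.26428102 0.078     ]
[122, 149, 5, 7, 26] [124.3, 151.8] [0.51493517 0.18603598 0.116     ] [0.49430899 0.1844233  0.078     ]
[273, 154, 24, 24, 425] [284.3, 165.7] [0.65262647 0.16183469 0.116     ] [0.65228358 0.15665692 0.078     ]
pos [0.6481 0.1207 0.2121] err [ 0.0049  0.0413 -0.0721] F [-0.22  0.12  0.09] w 0.003 t 10.5
dp [[0.008, 0.0, 0.014], [0.008, 0.0, 0.014], [0.008, 0.0, 0.014], [0.008, 0.0, 0.014], [0.008, 0.0, 0.014]]
twist [-0.0, -0.0, 0.0] x 5
```

View pics/w4.png

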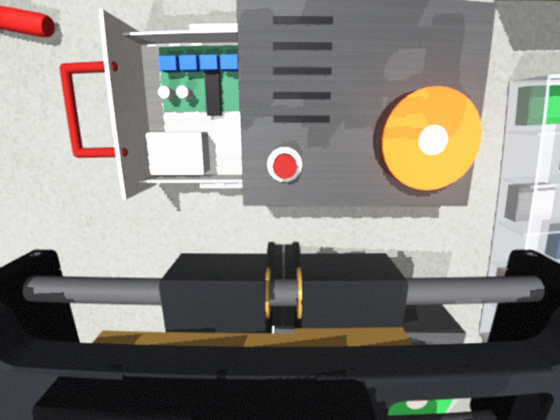

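The button is at (284,166), which gives (0.6526, 0.162), matching the top view. The chassis is still open: its handle is on the left at (79,108).

apply_moves(dp=[[0.009,0,0.014],[0.008,0,0.014],[0.008,0.001,0.014],[0.008,0,0.014],[0.008,0,0.014],[0,0,0],[0,0,0],[0,0,0]], twist=[[0,0,0],[0,0,0],[0,0,0],[0,0,0],[0,0,0],[0,0,0],[0,0,0],[0,0,0]], fingers=[1,1,1,1,1,1,1,1])

```text
time: 11.3
position: [0.6541, 0.1597, 0.1434]
tool_rot: [2.311, 2.127, 0.002]
ft_force: [-0.0, -0.4, -0.6]
grip_width: 0.005
grip_force: 0.0
```

apply_moves(dp=[[0.002,-0.001,0.01],[0,0,0.01],[0,0,0.006],[0,0,0.004],[0,0,0.003],[0,0,0.002],[0,0,0],[0,0,0],[0,0,0],[0,0,0]], twist=[[0,0,0],[0,0,0],[0,0,0],[0,0,0],[0,0,0],[0,0,0],[0,0,0],[0,0,0],[0,0,0],[0,0,0]], fingers=[1,1,1,1,1,1,1,1,1,1])

```text
time: 12.3
position: [0.6524, 0.1624, 0.1094]
tool_rot: [-2.31, -2.128, -0.001]
ft_force: [-4.7, -0.9, 10.6]
grip_width: 0.008
grip_force: 5.1
```

```bash
python3 - <<'E'
from h import *
im=get_image('top');cv2.imwrite('pics/t5.png',im[:,:,::-1])
print([b for b in blobs(masks(im)['red']) if 90<b[1][0]<210],ctrl.get_state()['position'],ctrl.get_state()['ft_force'])
E
```

```text
[([135, 247, 44, 27, 230], [153.2, 267.2])] [0.65243197 0.16243269 0.10942302] [-4.88159513  0.05596904 10.23305088]
```

Released: the handle is already running home. I'll lift clear and wait.

apply_moves(dp=[[0,0,0],[0,0,0],[0,0,-0.005],[0,0,-0.01],[0,0,-0.02],[0,0,-0.02],[0,0,-0.02],[0,0,-0.02],[0,0,0],[0,0,0]], twist=[[0,0,0],[0,0,0],[0,0,0],[0,0,0],[0,0,0],[0,0,0],[0,0,0],[0,0,0],[0,0,0],[0,0,0]], fingers=[1,1,1,1,1,1,1,1,1,1])

```text
time: 13.35
position: [0.6528, 0.1623, 0.2025]
tool_rot: [2.31, 2.128, 0.001]
ft_force: [0.0, -0.9, -1.0]
grip_width: 0.008
grip_force: 0.0
```

apply_moves(dp=[[-0.01,0,0],[-0.01,0,0],[-0.01,0,0],[-0.01,0,0],[0,0,0],[0,0,0],[0,0,0],[0,0,0],[0,0,0],[0,0,0]], twist=[[0,0,0],[0,0,0],[0,0,0],[0,0,0],[0,0,0],[0,0,0],[0,0,0],[0,0,0],[0,0,0],[0,0,0]], fingers=[1,1,1,1,1,1,1,1,1,1])

```text
time: 14.35
position: [0.6493, 0.1229, 0.2025]
tool_rot: [-2.31, -2.129, -0.0]
ft_force: [0.5, 0.9, 0.6]
grip_width: 0.004
grip_force: 0.0
```

```bash
python3 - <<'E'
from h import *
for n in ('top','wrist'):
    st=ctrl.get_state();im=get_image(n);cv2.imwrite(f'pics/{n}6.png',im[:,:,::-1])
    print(n,[b for b in blobs(masks(im)['red'])])
    print([b for b in blobs(masks(im)['blue']) if 290<b[1][0]<360])
print(st['ft_force'])
E
```

```text
top [([303, 39, 19, 17, 309], [311.7, 47.1]), ([471, 112, 12, 9, 87], [476.3, 116.0]), ([136, 245, 6, 17, 75], [138.3, 253.0])]
[([350, 210, 10, 9, 71], [354.3, 213.9]), ([300, 235, 24, 26, 111], [306.7, 251.5])]
wrist [([0, 7, 47, 30, 1050], [21.9, 22.6]), ([179, 59, 56, 101, 1752], [198.2, 106.5]), ([271, 158, 25, 25, 462], [282.9, 170.2])]
[]
[ 0.74686726  0.43923799 -0.48304201]
```

View pics/wrist6.png

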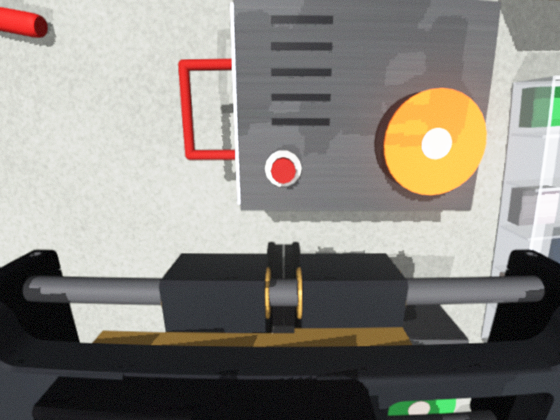

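The panel (column 235) is flush with the rack, the bar is at column 186, and the button (283,170) is up and clear of the fingers. I'll do one number check and then hand in.

```bash
python3 - <<'E'
from h import *
p=onz('wrist',186,108,.078,ctrl.get_state());print(p)
if abs(p[0]-.568)<.007: print(ctrl.close_job())
E
```

```text
[0.56794738 0.22107912 0.078     ]
the job is handed in; nothing more can be done
None
```

The red chassis was pulled out until it locked and stood open by itself. It was then released with the red button and measured back home at handle x = 0.568 m, where it started. The blue chassis was not touched, and the job was handed in at about 14.5 s (no verdict was shown).

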